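# Wedge the rocking tool chest steady

## Robot

A 6-joint arm with a two-finger parallel gripper is mounted at the origin on the work surface. World frame = base frame: x ahead of the robot, y to its left, z up, the work surface at z = 0. Lengths are in mm, angles in degrees, forces in N, time in s.
With the tool pointing down it reaches from about 350 to 850 mm from the base axis. Payload 8.1 kg.
Tool frame: the origin (TCP) lies at the centre of the arm's flange, where the gripper is bolted on; the fingertips stand 173 mm ahead of it and the grasp point (between the pads) lies 155 mm ahead of it; z points along the fingers, y is the line along which they close (so a half turn about z gives the same grasp; the last joint's range is limited). The gripper opens to 85 mm and grips with 20 to 120 N. Pads are 22 mm wide; open, the fingers measure 114 mm over their backs; the gripper's body (76 mm by 85 mm) begins 54 mm behind the grasp point. The pads swing forward as they close: fully open they stand 13 mm farther back than shut.
Start: joints at [65.81, 7.471, 85.268, -0, 87.261, -4.893], TCP at [198.26, 566.304, 404.692] pointing down, gripper open.
Joint ranges: [-169.43, 169.43], [-51.17, 129.36], [1.28, 143.12], [-76.62, 256.62], [0, 156.53], [-152.29, 152.29]. Speed limits (degrees/s): [136.94, 136.94, 159.86, 180, 180, 180].

## Interface

Orientations are given as [roll, pitch, yaw] about the fixed x, y, z axes, in that order (R = Rz(yaw) Ry(pitch) Rx(roll)).
In Python, from bench import * gives the robot as it stands.
- The arm moves only by the shell command python3 -m jog 'ROWS' [FORCE]. ROWS is text: rows parted by semicolons, each of 7 numbers parted by spaces: the shift along the tool's x, y, z scaled (see below), then the turn, a rotation vector about the tool's x, y, z scaled (see below), then the closure, from -1 (fully open) to 1 (shut). In form: tx ty tz wx wy wz hand; .... A call has 1 to 5 rows; each row shifts and turns the commanded pose from where the row before left it, along the tool's axes as they then stand; what a row does not reach is not made up. The controller multiplies each number of a shift by 0.1 m and each number of a turn by 60 degrees. A row lasts 1/8 s, in which the tool goes at most 62.5 mm and 10.7 degrees, less where a joint would pass 70% of its speed; a pose out of reach is approached as far as the arm can. A call with a number of a shift or a turn outside -1 to 1 is refused whole. A call with a gripper value outside its range is refused whole. The fingers move at their own pace and stop on an object; FORCE is the grip in N (left out, the last holds). Time passes only in rows, so rows that do not move let the fingers close. It gives the time, the measured TCP pose, the force, the opening and the grip force at its end, in the units of the state.
- sense(): the state, without advancing time (a new reading comes with each control period).
- snapshot(name): name is "side" or "top" or "wrist"; returns a dict with "img" (400x640x3 uint8, red, green, blue), "fx", "fy", "cx", "cy" (pixels), "extrinsics" (4x4, takes a point from camera to world coordinates). Camera axes: x right, y down, z forward; pixel columns grow to the right and rows downward; lengths in mm; the calibration is good to about 2 mm. A picture is of the moment at which its call begins. There is no depth.
- hand_in(): hands the job in; it is judged then, once.
The state is a dict: "time": time; "joint_pos": joint angles; "qd": joint speeds; "joint_efforts": joint torques, N m; "tool_pos": TCP position; "tcp_rot": TCP orientation; "ft_force": force on the tool from outside, world axes, zero at the start; "wrist_torque": the same for the moment, N m; "finger_gap": finger opening in mm; "grip_force": force on a finger pad.
Only numpy, scipy, OpenCV 4.12 (cv2) and the standard library are available. Lean on these libraries where they do the work, as an engineer would, in place of code of your own. Each camera call takes 0.05 s, during which the arm holds its last target. There are 200 camera calls.

## Task

The small wooden tool chest on the pottery bench rocks because one of its feet is too short. With your fingertips push the wooden wedge along the bench, thin end under that short foot, until it bears snugly on the foot and the chest no longer rocks and stands level, not jacked up; then prove it by pressing down firmly (5 to 10 N, for half a second) on the top of the chest right above that foot, and let go. Only push and press: do not pick up the wedge or the chest, do not shove the chest out of its place, and leave the dish, the mug, the wooden stamp and the rolling pin alone.

Things in the scene. Friction and masses are not known exactly. Their poses are not given: they have to be found in the camera images.
- chest: Loose brown wooden tool chest, 228 mm square over its top board, 100 mm high, about 2 kg, two knobbed drawers on its +x side. Origin on the bench at the centre of its footprint, z up. Four black glides (feet) with centres at x, y = +-85 mm; underside of the carcass (220 mm square) 25 mm above the bench. Left alone it stands level on its three good feet.
- short_foot (a point): Centre of the underside of the short foot, a plate of radius 15 mm with a slightly domed underside (flat within 6 mm), at (+85, -85) mm in the chest's frame. Seized; it hangs 5 to 9 mm above the bench (differs every time). A push down of 2 to 5 N on this corner tips the chest until this foot meets the bench; let go, the chest comes back.
- press_corner (a point): Point on the top surface of the chest (100 mm above the bench) right above the short foot: press here, within 25 mm.
- wedge: Loose brown wooden wedge lying flat, 140 x 45 mm, 50 g, 2 mm thick at the thin end, rising evenly to 18 mm at the butt. Origin at the centre of its underside; x points from butt to thin end. It starts on the chest's -y side, pointing roughly at the short foot, thin end about 30 to 85 mm short of the foot plate.
- wedge_tip (a point): Middle of the wedge's thin edge, on the bench.
- wedge_seat (a point): Point on the wedge's underside, on its centre line, 40 mm from the thin edge towards the butt: roughly where the foot comes to stand.
- wedge_butt (a point): Centre of the wedge's square butt face (45 mm wide, 18 mm high), 9 mm above the bench: push here. The wedge slides under a push below 1 N until its slope meets the foot; then the force climbs past 3 N within some mm, and pushing on lifts the foot 1 mm for every 9 mm.
- dish: Shallow terracotta dish, 104 mm across and 34 mm high, standing loose on top of the chest towards the corner opposite the short foot. Origin under its centre. Leave alone.
- mug: Grey stoneware mug, 80 mm across and 85 mm high, standing on the bench. Origin under its centre. Leave alone.
- stamp: Small upright wooden clay stamp, 20 x 20 x 34 mm, on the bench. Origin under its centre. Leave alone.
- rolling_pin: Wooden rolling pin, 48 mm thick, 364 mm long over its handles, lying on the bench beyond the chest along its own x. Origin under its middle. Leave alone.
Mind the look-alikes: they are no part of the job. Several things have the shape of the wedge; the one meant has the colours described above.

How it is judged (in metres and radians):
On the way, in this order (a step that is already met when the one before it is completed fails the run):
1. the wedge's thin end has been pushed under the short foot (horizontal distance between wedge_seat and short_foot below 0.035 m and height (world z) of wedge below 0.008 m), for 0.1 s.
2. with the wedge in, the top of the chest above the short foot is pressed down with 5 N or more for 0.3 s, and the chest stays level within 0.012 rad (contact force between the fingers and chest above 5 N and horizontal distance between the grasp point and press_corner below 0.04 m and height (world z) of the grasp point above 0.1 m and angle between chest's own z axis and vertical below 0.012 rad and horizontal distance between wedge_seat and short_foot below 0.035 m), for 0.3 s.
At the end, for the whole second after the job is handed in: The wedge lies flat, the point 40 mm behind its thin edge within 35 mm of the short foot's centre, and bears on the foot; the chest stands still, level within 0.012 rad, within 30 mm of its place, and stayed so level under a press of 5 N or more for 0.3 s on its top above that foot (all of step 1 and angle between chest's own z axis and vertical below 0.012 rad and angle between wedge's own z axis and vertical below 0.06 rad and distance of chest from where it was at the start of the episode below 0.03 m and linear speed of each of chest, wedge below 0.02 m/s and contact force between wedge and chest above 0.3 N); the robot touches nothing.
It fails at once if the wedge is lifted off the bench or tipped up (height (world z) of wedge above 0.015 m or angle between wedge's own z axis and vertical above 0.25 rad).
It fails at once if the chest is lifted or tipped by more than its own rocking (height (world z) of chest above 0.015 m or angle between chest's own z axis and vertical above 0.13 rad).
It fails at once if the chest is shoved more than 30 mm out of its place (distance of chest from where it was at the start of the episode above 0.03 m).
It fails at once if the dish is moved from its place on the chest (distance of dish from where it was at the start of the episode above 0.035 m).
It fails at once if the mug, the stamp or the rolling pin is disturbed (distance of any of mug, stamp from where it was at the start of the episode above 0.03 m or distance of rolling_pin from where it was at the start of the episode above 0.04 m).
It also fails if it takes over 54 s, if anything falls off the work surface, if the arm or the gripper's body presses on something with over 40 N, if the wrist force passes 120 N, or if a joint passes its speed limit or range.

## Working session

There is one attempt and no reset: what is moved stays moved. The work goes in short steps, Python scripts to look and compute and a shell command to move; the robot and the scene stay as the last step left them, time stands still between calls to the robot, and variables do not carry over. Pictures are saved under pics/ and viewed, at most 10 in all, crops included, and the job is handed in when it is done.

```bash
mkdir -p pics; ls; python3 - <<'E'
from bench import *
import cv2
for n in("top","side"):
    s=snapshot(n); cv2.imwrite(f"pics/{n}0.png",s["img"][:,:,::-1]); print(n,s["fx"],s["fy"],s["cx"],s["cy"]); print(s["extrinsics"])
print(sense())
E
```

```text
pics
top 519.9175817022934 519.9175817022934 314.53795774917774 194.74643045310305
[[-3.21633547e-03 -9.96427753e-01  8.43883134e-02  4.39833955e+02]
 [-9.99974849e-01  3.73823516e-03  6.02721711e-03 -9.97848652e+01]
 [-6.32114977e-03 -8.43668053e-02 -9.96414715e-01  1.35597803e+03]
 [ 0.00000000e+00  0.00000000e+00  0.00000000e+00  1.00000000e+00]]
side 497.15800269111656 497.15800269111656 317.8153073889462 199.89684977781235
[[ 7.16014041e-01 -4.48133187e-01  5.35257452e-01 -8.28454222e+01]
 [-6.97902209e-01 -4.77108671e-01  5.34134649e-01 -7.66443152e+02]
 [ 1.60125096e-02 -7.56005266e-01 -6.54369649e-01  8.62906987e+02]
 [ 0.00000000e+00  0.00000000e+00  0.00000000e+00  1.00000000e+00]]
{'time': 0.1, 'joint_pos': array([ 6.58093337e+01,  7.51115695e+00,  8.53246693e+01,  1.00049402e-03,
        8.72623205e+01, -4.89170611e+00]), 'qd': array([-0.06707902, -0.04208146, -0.08693246,  0.00484679,  0.05298261,
        0.01593664]), 'joint_efforts': array([ 1.46622842e-03, -5.70950317e+01, -5.01943696e+01, -1.46114185e-04,
        8.11456848e-03,  1.33894014e-05]), 'tool_pos': array([198.17226487, 566.10041071, 403.72954883]), 'tcp_rot': array([-1.79902296e+02, -9.36486778e-03,  1.60700983e+02]), 'ft_force': array([-0.55278773, -0.30037661, -0.49504736]), 'wrist_torque': array([ 0.01755349,  0.05014334, -0.03050488]), 'grip_force': 0.0, 'finger_gap': 85.30648484547787}
```

View pics/top0.png

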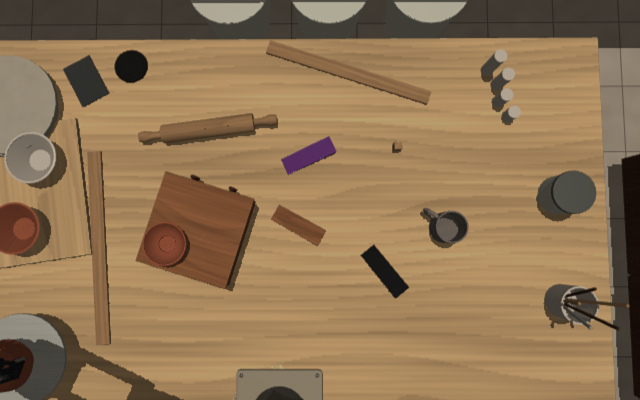

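View pics/side0.png

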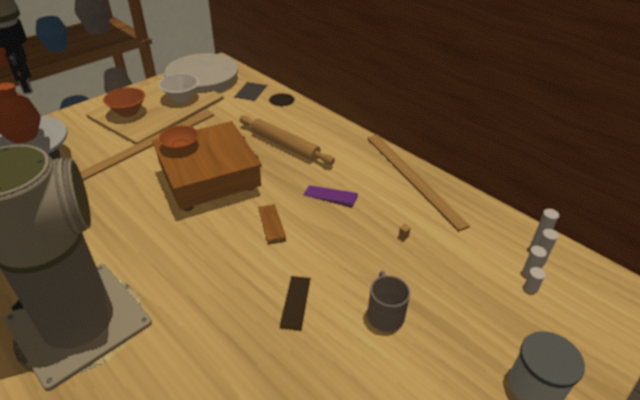

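The wedge-shaped things in the top view are purple (309,155), brown (299,225) and black (385,271). The brown one fits: it is brown wood and points at the chest's +x/-y corner, with the knobs at (195,178) and (232,189). I'll confirm that in an enlarged crop.

```bash
python3 - <<'E'
import cv2
i=cv2.imread("pics/top0.png")[160:300,130:340]
cv2.imwrite("pics/c0.png",cv2.resize(i,None,fx=3.8,fy=3.8,interpolation=cv2.INTER_CUBIC))
E
```

```text
(no output)
```

View pics/c0.png

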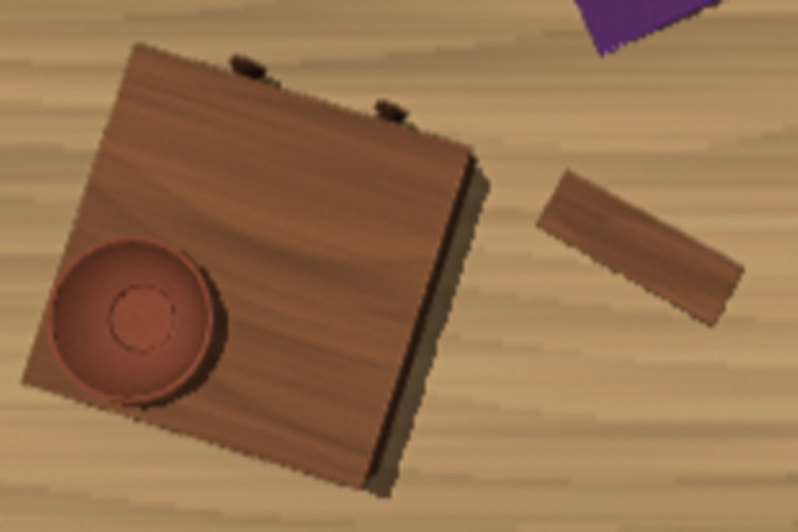

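The crop shows the brown wedge, with its thin end (538–568,170–225) facing the chest corner and its butt at (713–744,268–326). The chest's top corners are at (138,43), (472,152), (365,488) and (23,382).

```bash
cat > h.py <<'E'
import numpy as np
from scipy.spatial.transform import Rotation as R
def ray(s,px,z):
    E=np.array(s["extrinsics"]); p=np.atleast_2d(px).astype(float); z=np.broadcast_to(z,len(p))
    d=np.c_[(p[:,0]-s["cx"])/s["fx"],(p[:,1]-s["cy"])/s["fy"],np.ones(len(p))]@E[:3,:3].T
    return E[:3,3]+d*((z-E[2,3])/d[:,2])[:,None]
def proj(s,P):
    E=np.array(s["extrinsics"]); c=(np.atleast_2d(P)-E[:3,3])@E[:3,:3]
    return c[:,:2]/c[:,2:]*[s["fx"],s["fy"]]+[s["cx"],s["cy"]]
def crop(p,x0,y0,f): return (np.array(p)+.5)/f-.5+[x0,y0]
def goto(st,target,yaw):
    """remaining shift in tool axes, jog units, and turn about tool axes, jog units; target = TCP mm, tool straight down"""
    Rc=R.from_euler("xyz",st["tcp_rot"],degrees=True); Rt=R.from_euler("xyz",[180,0,yaw],degrees=True)
    return Rc.inv().apply(np.array(target)-st["tool_pos"])/100, np.degrees((Rc.inv()*Rt).as_rotvec())/60
E
python3 - <<'E'
from bench import *; from h import *
s=snapshot("top")
C=ray(s,crop([(138,43),(472,152),(365,488),(23,382)],130,160,3.8),100)
W=ray(s,crop([(568,170),(538,225),(713,326),(744,268)],130,160,3.8),[2,2,18,18])
print(C.round(1),W.round(1))
c=C.mean(0)[:2]; u=(C[0]+C[1]-C[2]-C[3])[:2]; u/=np.linalg.norm(u); v=np.array([-u[1],u[0]])
print("chest",c,"yaw",np.degrees(np.arctan2(u[1],u[0])),np.linalg.norm(C-np.roll(C,1,0),axis=1))
f=c+85*u-85*v; tip=W[:2].mean(0)[:2]; b=W[2:].mean(0)[:2]; d=(tip-b)/np.linalg.norm(tip-b)
print("foot",f,"tip",tip,"butt",b,"len",np.linalg.norm(tip-b),"yaw",np.degrees(np.arctan2(d[1],d[0])))
r=f-tip; print("ahead",r@d,"left offset",d[0]*r[1]-d[1]*r[0])
rb=f-b; print("dir butt->foot",np.degrees(np.arctan2(rb[1],rb[0])),np.linalg.norm(rb))
E
```

```text
[[605.8 269.9 100. ]
 [534.9  55.  100. ]
 [323.1 121.  100. ]
 [390.  338.3 100. ]] [[ 529.6    1.     2. ]
 [ 491.9   21.5    2. ]
 [ 422.9  -98.3   18. ]
 [ 461.8 -119.3   18. ]]
chest [463.45401515 196.04733208] yaw -17.4419030957719 [226.36673992 226.34067833 221.76846477 227.39615692]
foot [519.06805126  89.47773516] tip [510.79200155  11.22755075] butt [ 442.32870014 -108.79729688] len 138.17810133678285 yaw 60.299158259052824
ahead 72.07055279540123 left offset 31.58195337882237
dir butt->foot 68.84182491588665 212.60742306800313
```

The wedge has to arc left by about 10° while it moves forward. I'll push with the nearly closed fingers as a wide pusher (tool x along the push) and start by planning the traverse to a point behind the butt.

```bash
cat >> h.py <<'E'
def rows(st,target,yaw,n,nyaw=None):
    """print n rows to straight-line to target (tool down)"""
    p0=np.array(st["tool_pos"]); y0=st["tcp_rot"][2]; dy=(yaw-y0+180)%360-180; nyaw=nyaw or n
    y=y0; out=[]
    for i in range(n):
        t=(np.array(target)-p0)/n; w=dy/nyaw if i<nyaw else 0
        c,s=np.cos(np.radians(y)),np.sin(np.radians(y))
        out.append((c*t[0]+s*t[1],s*t[0]-c*t[1],-t[2],-w*100/60)); y+=w
    for o in out: print("%.3f %.3f %.3f 0 0 %.3f"%tuple(np.array(o)/100))
E
python3 - <<'E'
from bench import *; from h import *
rows(sense(),[424,-142,330],60.3,14)
E
```

```text
-0.319 -0.424 0.053 0 0 0.120
-0.370 -0.381 0.053 0 0 0.120
-0.414 -0.332 0.053 0 0 0.120
-0.453 -0.277 0.053 0 0 0.120
-0.484 -0.219 0.053 0 0 0.120
-0.507 -0.157 0.053 0 0 0.120
-0.523 -0.092 0.053 0 0 0.120
-0.530 -0.026 0.053 0 0 0.120
-0.529 0.040 0.053 0 0 0.120
-0.520 0.106 0.053 0 0 0.120
-0.503 0.170 0.053 0 0 0.120
-0.478 0.232 0.053 0 0 0.120
-0.445 0.289 0.053 0 0 0.120
-0.405 0.343 0.053 0 0 0.120
```

```bash
python3 -m jog '-0.32 -0.42 0 0 0 0.12 0.76; -0.37 -0.38 0 0 0 0.12 0.76; -0.41 -0.33 0 0 0 0.12 0.76; -0.45 -0.28 0 0 0 0.12 0.76; -0.48 -0.22 0 0 0 0.12 0.76' 20
python3 -m jog '-0.51 -0.16 0 0 0 0.12 0.76; -0.52 -0.09 0 0 0 0.12 0.76; -0.53 -0.03 0.05 0 0 0.12 0.76; -0.53 0.04 0.05 0 0 0.12 0.76; -0.52 0.11 0.05 0 0 0.12 0.76'
python3 -m jog '-0.5 0.17 0.2 0 0 0.12 0.76; -0.48 0.23 0.2 0 0 0.12 0.76; -0.44 0.29 0.2 0 0 0.12 0.76; -0.4 0.34 0.2 0 0 0.12 0.76; 0 0 0 0 0 0 0.76'
python3 - <<'E'
from bench import *; from h import *
rows(sense(),[424,-142,178],60.3,3)
E
```

```text
time: 0.78
tool_pos: [278.0, 312.7, 404.4]
tcp_rot: [-180.0, 0.0, 124.5]
ft_force: [1.5, -0.1, 0.2]
finger_gap: 10.3
grip_force: 0.0
time: 1.4
tool_pos: [357.6, 59.3, 389.6]
tcp_rot: [180.0, -0.0, 88.5]
ft_force: [0.6, -0.0, 0.0]
finger_gap: 10.4
grip_force: 0.0
time: 2.02
tool_pos: [420.4, -143.1, 307.2]
tcp_rot: [-179.8, 0.1, 59.6]
ft_force: [-0.8, 0.6, 0.4]
finger_gap: 10.1
grip_force: 0.0
0.009 0.009 0.431 0 0 -0.004
0.009 0.009 0.431 0 0 -0.004
0.009 0.009 0.431 0 0 -0.004
```

```bash
python3 -m jog '0.01 0.01 0.44 0 0 -0.01 0.76; 0.01 0.01 0.44 0 0 0 0.76; 0.01 0.01 0.3 0 0 0 0.76; 0 0 0.1 0 0 0 0.76; 0 0 0 0 0 0 0.76'
python3 - <<'E'
from bench import *; from h import *
import cv2
print(goto(sense(),[424,-142,178],60.3))
s=snapshot("top"); i=s["img"][150:300,200:400,::-1]
cv2.imwrite("pics/c1.png",cv2.resize(i,None,fx=4,fy=4,interpolation=cv2.INTER_CUBIC))
E
```

```text
time: 2.65
tool_pos: [425.0, -139.0, 182.0]
tcp_rot: [-180.0, -0.0, 60.6]
ft_force: [0.4, 0.1, 0.5]
finger_gap: 10.2
grip_force: 0.0
(array([-0.03073395,  0.00598311,  0.03951601]), array([-5.33127317e-04, -1.27936762e-05,  4.28820284e-03]))
```

View pics/c1.png

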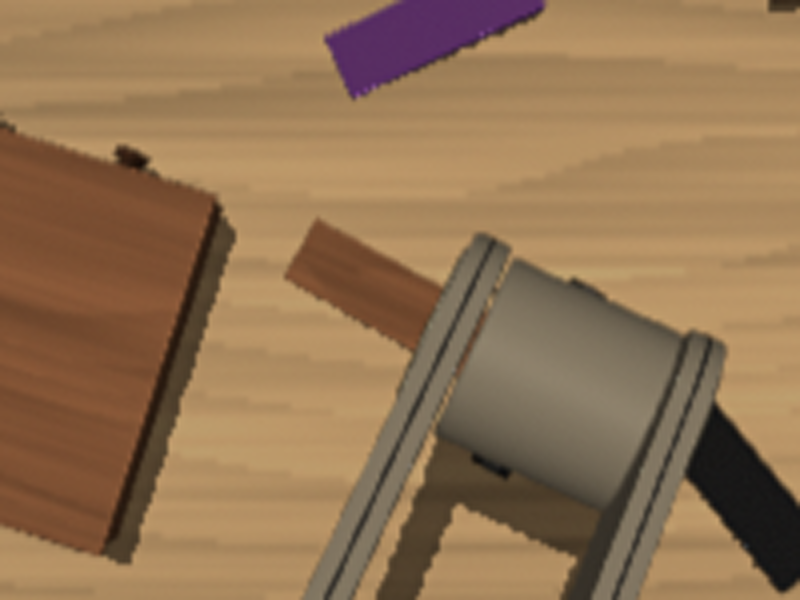

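The fingers sit squarely behind the brown wedge's butt, with its visible thin end at crop (288–318,220–278). I'll approach and then push along a gentle left arc.

```bash
python3 -m jog '0.1 0 0.04 0 0 0 0.76; 0.08 0 0 0 0 0 0.76; 0.04 0 0 0 0 0 0.76; 0.04 0 0 0 0 0 0.76'
python3 -m jog '0.05 0 0 0 0 -0.016 0.76; 0.05 0 0 0 0 -0.016 0.76; 0.05 0 0 0 0 -0.016 0.76; 0.05 0 0 0 0 -0.016 0.76; 0.05 0 0 0 0 -0.016 0.76'
python3 - <<'E'
from bench import *; from h import *
import cv2
s=snapshot("top"); i=s["img"][150:300,200:400,::-1]
cv2.imwrite("pics/c2.png",cv2.resize(i,None,fx=4,fy=4,interpolation=cv2.INTER_CUBIC))
E
```

```text
time: 3.2
tool_pos: [438.1, -116.5, 177.9]
tcp_rot: [180.0, 0.0, 60.5]
ft_force: [-0.2, -1.0, 0.4]
finger_gap: 10.6
grip_force: 0.3
time: 3.82
tool_pos: [449.5, -94.4, 177.7]
tcp_rot: [-180.0, 0.0, 65.4]
ft_force: [-0.2, -0.6, 0.4]
finger_gap: 10.2
grip_force: 0.3
```

View pics/c2.png

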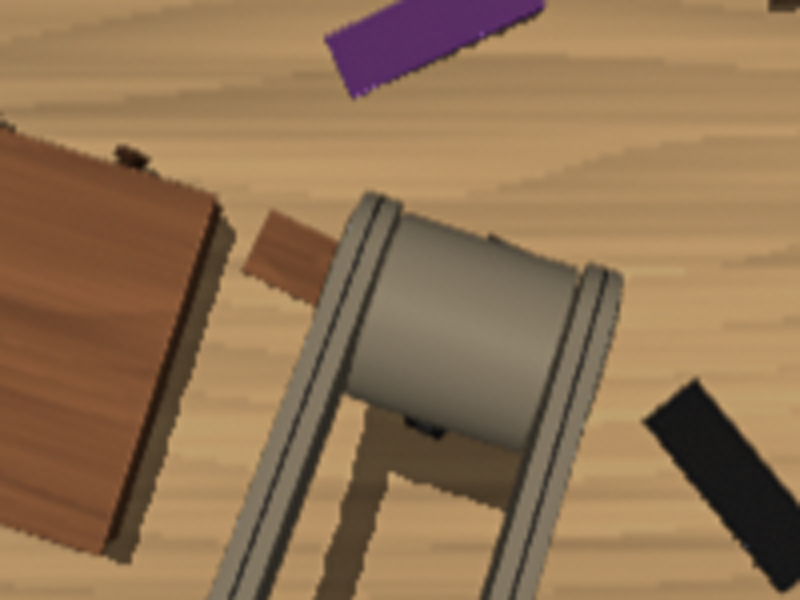

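The wedge is following and turning, with its thin edge now at crop (273,210)–(243,270). I'll compute what remains.

```bash
python3 - <<'E'
from bench import *; from h import *
s=snapshot("top"); st=sense()
C=ray(s,crop([(216,203),(104,553)],200,150,4),100); print("top right corners",C.round(1))
t=ray(s,crop([(273,210),(243,270)],200,150,4),2); tip=t.mean(0)[:2]; e=(t[0]-t[1])[:2]
f=np.array([519.07,89.48]); y=st["tcp_rot"][2]; a=np.radians(y); d=np.array([np.cos(a),np.sin(a)])
print("tip",tip,"edge yaw",np.degrees(np.arctan2(e[1],e[0]))+90,"tool yaw",y)
bt=tip-138.2*d; print("tcp->butt",(bt-st["tool_pos"][:2])@d)
r=f-tip; print("ahead",r@d,"left",d[0]*r[1]-d[1]*r[0])
E
```

```text
top right corners [[533.1  55.5 100. ]
 [323.6 121.1 100. ]]
tip [516.06642859  40.04174051] edge yaw 63.63510300156841 tool yaw 65.36895691270311
tcp->butt 11.556881711404712
ahead 46.191702208461535 left 17.87427172492883
```

```bash
python3 -m jog '0.05 0 0 0 0 -0.018 0.76; 0.05 0 0 0 0 -0.018 0.76; 0.05 0 0 0 0 -0.018 0.76; 0.05 0 0 0 0 -0.018 0.76; 0.05 0 0 0 0 -0.018 0.76'
python3 -m jog '0.05 0 0 0 0 -0.018 0.76; 0.05 0 0 0 0 0 0.76; 0.05 0 0 0 0 0 0.76; 0 0 0 0 0 0 0.76'
python3 - <<'E'
from bench import *; from h import *
st=sense(); f=np.array([519.07,89.48]); a=np.radians(st["tcp_rot"][2]); d=np.array([np.cos(a),np.sin(a)])
r=f-(st["tool_pos"][:2]+(11.5+140-40)*d); print("seat->foot ahead",r@d,"left",d[0]*r[1]-d[1]*r[0])
E
```

```text
time: 4.55
tool_pos: [459.0, -71.2, 177.7]
tcp_rot: [-180.0, -0.0, 70.8]
ft_force: [0.2, -1.1, -0.6]
finger_gap: 9.9
grip_force: 0.1
time: 5.05
tool_pos: [463.8, -57.0, 177.7]
tcp_rot: [180.0, -0.0, 71.8]
ft_force: [0.7, 0.2, -0.1]
finger_gap: 10.4
grip_force: 0.0
seat->foot ahead 44.93320714644032 left -6.767510774665153
```

```bash
python3 - <<'E'
from bench import *; from h import *
import cv2
s=snapshot("top"); i=s["img"][170:270,220:320,::-1]; a=cv2.resize(i,(400,400),interpolation=cv2.INTER_CUBIC)
s=snapshot("side"); i=s["img"][140:240,190:290,::-1]; b=cv2.resize(i,(400,400),interpolation=cv2.INTER_CUBIC)
cv2.imwrite("pics/c3.png",cv2.hconcat([a,b]))
E
```

```text
(no output)
```

View pics/c3.png

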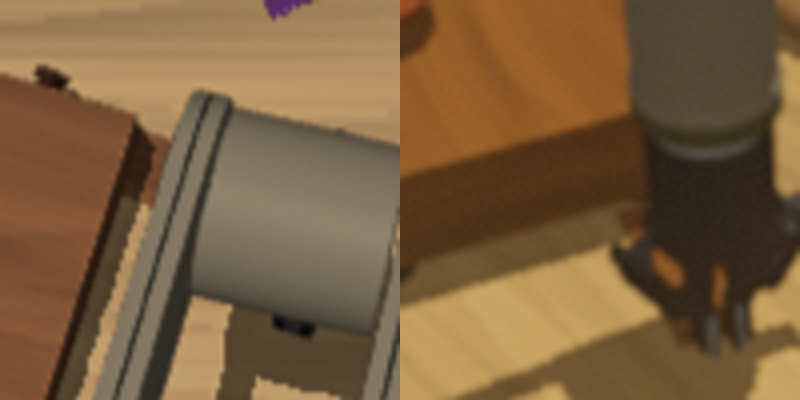

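The top crop shows the wedge just entering under the chest. Its upper edge is at about (160,137) and its lower edge at about (140,202), so I can read its centre line there.

```bash
python3 - <<'E'
from bench import *; from h import *
s=snapshot("top"); st=sense(); f=np.array([519.07,89.48])
for y in (70,71.8):
    a=np.radians(y); d=np.array([np.cos(a),np.sin(a)]); n=np.array([-d[1],d[0]])
    P=ray(s,crop([(160,137),(140,202)],220,170,4),7)[:,:2]
    print(y,"edges lateral rel foot",(P-f)@n,"along",(P-f)@d,"tcp lateral",(st["tool_pos"][:2]-f)@n)
E
```

```text
70 edges lateral rel foot [-24.05479046  19.97047154] along [-31.84672357 -34.30925935] tcp lateral 1.7916299064030785
71.8 edges lateral rel foot [-23.04259111  21.0382972 ] along [-32.58658836 -33.66504213] tcp lateral 6.720603269147667
```

The wedge is centred on the foot to within about 2 mm. I'll push straight in and watch the force.

```bash
python3 -m jog '0.05 0 0 0 0 0 0.76; 0.05 0 0 0 0 0 0.76; 0.05 0 0 0 0 0 0.76; 0.05 0 0 0 0 0 0.76; 0.05 0 0 0 0 0 0.76'
for k in 1; do python3 -m jog '0.03 0 0 0 0 0 0.76; 0 0 0 0 0 0 0.76'; python3 -m jog '0.03 0 0 0 0 0 0.76; 0 0 0 0 0 0 0.76'; done
```

```text
time: 5.82
tool_pos: [471.7, -33.2, 177.7]
tcp_rot: [180.0, -0.0, 71.8]
ft_force: [-0.4, -1.2, -1.0]
finger_gap: 9.8
grip_force: 0.1
time: 6.08
tool_pos: [472.5, -30.6, 177.7]
tcp_rot: [180.0, -0.0, 71.8]
ft_force: [-0.6, 0.6, -0.4]
finger_gap: 9.9
grip_force: 0.0
time: 6.32
tool_pos: [473.5, -27.8, 177.7]
tcp_rot: [180.0, -0.0, 71.8]
ft_force: [-0.7, -0.4, -0.4]
finger_gap: 10.3
grip_force: 0.0
```

```bash
python3 -m jog '0.03 0 0 0 0 0 0.76; 0 0 0 0 0 0 0.76' | grep -E "pos|ft"; python3 -m jog '0.03 0 0 0 0 0 0.76; 0 0 0 0 0 0 0.76'| grep -E "pos|ft";python3 -m jog '0.03 0 0 0 0 0 0.76; 0 0 0 0 0 0 0.76'| grep -E "pos|ft"
```

```text
tool_pos: [474.4, -24.9, 177.7]
ft_force: [0.3, -0.5, -0.3]
tool_pos: [475.3, -22.0, 177.7]
ft_force: [-0.8, 0.6, -0.5]
tool_pos: [476.3, -19.2, 177.7]
ft_force: [-0.1, 0.0, 0.6]
```

```bash
python3 -m jog '0.03 0 0 0 0 0 0.76; 0 0 0 0 0 0 0.76' | grep -E "pos|ft"; python3 -m jog '0.03 0 0 0 0 0 0.76; 0 0 0 0 0 0 0.76'| grep -E "pos|ft"
```

```text
tool_pos: [477.2, -16.3, 177.7]
ft_force: [0.7, 0.4, -1.1]
tool_pos: [478.1, -13.5, 177.7]
ft_force: [0.7, -0.1, -0.1]
```

```bash
python3 -m jog '0.03 0 0 0 0 0 0.76; 0 0 0 0 0 0 0.76' | grep -E "pos|ft"; python3 - <<'E'
from bench import *; print(sense()["ft_force"], sense()["wrist_torque"])
E
```

```text
tool_pos: [479.1, -10.6, 177.7]
ft_force: [0.6, -0.1, -0.0]
[ 0.60750482 -0.07002071 -0.03321898] [ 0.01420071 -0.00995582  0.0300031 ]
```

```bash
python3 -m jog '0.03 0 0 0 0 0 0.76' | grep -E "pos|ft"; python3 -m jog '0.03 0 0 0 0 0 0.76'| grep -E "pos|ft"; python3 -m jog '0 0 0 0 0 0 0.76'| grep -E "pos|ft"
```

```text
tool_pos: [480.0, -8.0, 177.7]
ft_force: [0.4, -0.5, 0.1]
tool_pos: [480.8, -5.4, 177.7]
ft_force: [-2.7, -8.5, 2.5]
tool_pos: [480.9, -5.4, 177.7]
ft_force: [-1.2, -4.1, 1.1]
```

```bash
python3 -m jog '0.02 0 0 0 0 0 0.76' | grep -E "pos|ft"; python3 -m jog '0.02 0 0 0 0 0 0.76'| grep -E "pos|ft"; python3 -m jog '0 0 0 0 0 0 0.76'| grep -E "pos|ft"
```

```text
tool_pos: [481.3, -4.2, 177.7]
ft_force: [-3.5, -12.3, 2.9]
tool_pos: [481.9, -2.5, 177.7]
ft_force: [-3.3, -11.6, 2.2]
tool_pos: [482.0, -2.3, 177.7]
ft_force: [-3.0, -9.4, 2.3]
```

The wedge bears firmly now: 8–12 N, after a travel that matches a gap of about 7.5 mm. I'll back off, rise and check.

```bash
python3 -m jog '-0.1 0 0 0 0 0 0.76; -0.2 0 0 0 0 0 0.76; -0.2 0 -0.3 0 0 0 0.76; 0 0 -0.5 0 0 0 0.76; 0 0 -0.5 0 0 0 0.76' | grep -E "pos|ft"
python3 - <<'E'
from bench import *; from h import *
import cv2
s=snapshot("top"); i=s["img"][160:300,130:330,::-1]; cv2.imwrite("pics/c4.png",cv2.resize(i,(800,560),interpolation=cv2.INTER_CUBIC))
rows(sense(),[519,90,300],72,3)
E
```

```text
tool_pos: [466.0, -49.1, 308.8]
ft_force: [2.0, -0.4, -0.2]
0.494 0.015 0.056 0 0 -0.001
0.494 0.015 0.056 0 0 -0.001
0.494 0.016 0.056 0 0 -0.001
```

View pics/c4.png

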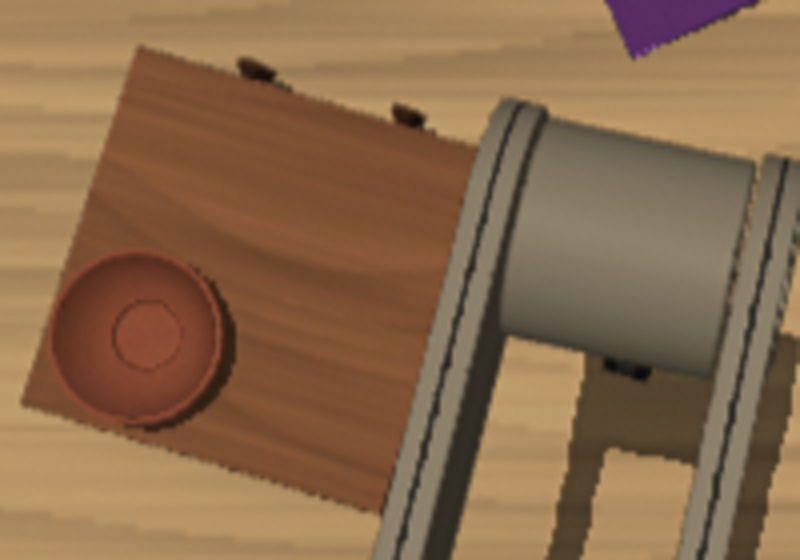

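The chest hardly moved (a few mm at most), and its corners are at about (138,47) and (22,402). Next I press above the foot.

```bash
python3 -m jog '0.5 0.02 0 0 0 0 0.76; 0.49 0.02 0 0 0 0 0.76; 0.49 0.01 0.1 0 0 0 0.76; 0 0 0.14 0 0 0 0.76; 0 0 0.06 0 0 0 0.76' | grep -E "pos|ft"
python3 -m jog '0 0 0 0 0 0 0.76' | grep -E "pos|ft"
```

```text
tool_pos: [516.9, 90.1, 276.1]
ft_force: [0.8, -0.2, -0.1]
tool_pos: [517.0, 89.2, 276.9]
ft_force: [0.6, 0.2, -0.1]
```

```bash
python3 -m jog '0 0 0.02 0 0 0 0.76; 0 0 0 0 0 0 0.76' | grep -E "pos|ft"; python3 -m jog '0 0 0.01 0 0 0 0.76; 0 0 0 0 0 0 0.76' | grep -E "pos|ft"
```

```text
tool_pos: [517.6, 89.6, 276.1]
ft_force: [0.3, -0.3, -0.3]
tool_pos: [517.6, 90.1, 274.8]
ft_force: [-0.0, 0.4, 0.2]
```

```bash
python3 -m jog '0 0 0.005 0 0 0 0.76; 0 0 0 0 0 0 0.76' | grep -E "pos|ft"
```

```text
tool_pos: [517.5, 90.2, 274.1]
ft_force: [-0.3, 0.3, 0.2]
```

```bash
python3 -m jog '0 0 0.005 0 0 0 0.76; 0 0 0 0 0 0 0.76' | grep -E "pos|ft"; python3 -m jog '0 0 0.005 0 0 0 0.76; 0 0 0 0 0 0 0.76' | grep -E "pos|ft"
```

```text
tool_pos: [517.6, 90.2, 273.8]
ft_force: [-0.4, -0.2, 2.0]
tool_pos: [517.6, 90.2, 273.8]
ft_force: [-1.5, -0.3, 5.8]
```

```bash
python3 -m jog '0 0 0.003 0 0 0 0.76; 0 0 0 0 0 0 0.76' | grep -E "pos|ft"; python3 -m jog '0 0 0 0 0 0 0.76; 0 0 0 0 0 0 0.76; 0 0 0 0 0 0 0.76; 0 0 0 0 0 0 0.76' | grep -E "time|pos|ft"
```

```text
tool_pos: [517.6, 90.2, 273.7]
ft_force: [-4.5, -0.2, 7.7]
time: 12.0
tool_pos: [517.6, 90.2, 273.7]
ft_force: [-4.6, 0.2, 7.4]
```

The press held at about 7.5 N for 0.6 s and the corner did not give (tool at 273.7–273.8 mm throughout). I'll let go, move away and take a final look.

```bash
python3 -m jog '0 0 -0.05 0 0 0 0.76; 0 0 -0.4 0 0 0 0.76; 0 0 -0.5 0 0 0 0.76; -0.5 0 -0.2 0 0 0 0.76; -0.5 0.2 0 0 0 0 0.76' | grep -E "pos|ft"
python3 -m jog '-0.4 0.4 0 0 0 0 0.76; -0.4 0.4 0 0 0 0 0.76; -0.4 0.4 0 0 0 0 0.76; -0.3 0 0 0 0 0 0.76; 0 0 0 0 0 0 0.76' | grep -E "pos|ft"
python3 - <<'E'
from bench import *
import cv2
s=snapshot("top"); a=cv2.resize(s["img"][160:300,120:320,::-1],(800,560),interpolation=cv2.INTER_CUBIC)[:,:]
a=cv2.resize(a,(400,280))
s=snapshot("side"); b=cv2.resize(s["img"][110:250,130:330,::-1],(800,560)); b=cv2.resize(b,(400,280))
cv2.imwrite("pics/c5.png",cv2.resize(cv2.hconcat([a,b]),(800,280)))
E
```

```text
tool_pos: [505.3, -11.4, 390.9]
ft_force: [1.3, 0.7, -0.7]
tool_pos: [572.0, -193.2, 387.3]
ft_force: [-0.5, 0.7, 0.2]
```

View pics/c5.png

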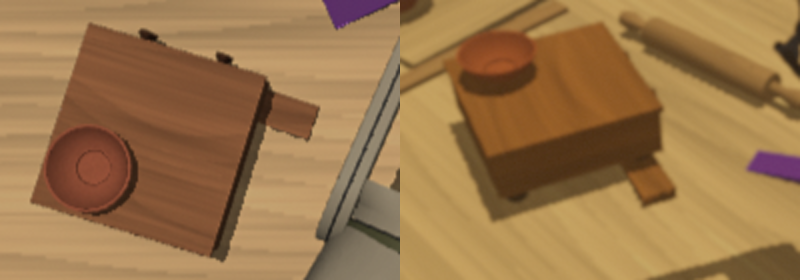

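The wedge sits under the corner, with its butt corners at crop (319,106) and (308,140), and the dish is in place. I'll check the seat numerically.

```bash
python3 - <<'E'
from bench import *; from h import *
s=snapshot("top")
C=ray(s,crop([(90,24),(267,77),(213,256),(31,203)],120,160,2),100); c=C.mean(0)[:2]
u=(C[0]+C[1]-C[2]-C[3])[:2]; u/=np.linalg.norm(u); v=np.array([-u[1],u[0]]); f=c+85*u-85*v
b=ray(s,crop([(319,106),(308,140)],120,160,2),18)[:,:2].mean(0); a=np.radians(71.8); d=np.array([np.cos(a),np.sin(a)])
print(c,f,b,"seat-foot",(b+100*d-f))
E
```

```text
[463.33225682 197.0410378 ] [520.24063831  91.15696857] [485.11466311   6.38412612] seat-foot [-3.89248335 10.2243627 ]
```

The seat is about 11 mm from the foot (limit 35 mm), the chest has moved about 1 mm, and the robot is clear, so I'll hand it in.

```bash
python3 -c "
from bench import *
print(hand_in())"
```

```text
the job is handed in; nothing more can be done
None
```

I handed the job in with the brown wedge bearing under the short foot: the corner took a press of about 7.5 N for 0.6 s without giving, and the chest moved only about 1 mm; no verdict came back.

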